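# Balance the loaded lever bar on its fulcrum

### The job

Set up the lever demonstration for the lesson: pick the sealed metal bar up off the desk, lay it with its middle across the ridge of the fulcrum stand, between the two cheeks, then slide it along over the ridge until it balances. Handle it gently: do not press it hard onto the ridge and leave the other things on the desk where they are. Finish with the bar level and at rest on the ridge alone, let go of.

Things in the scene. Friction and masses are not known exactly. Their poses are not given: they have to be found in the camera images.
- bar: loose sealed aluminium bar of flat section, 360 mm long, 30 mm wide, 16 mm high, about 0.35 to 0.5 kg, at first flat on the desk, nearer the robot than the stand. Origin: middle of its underside; x runs along its length to the end with the stub, z up. A weight hidden inside puts its balance point 25 to 100 mm from the middle, on the stub's side, differently each time
- stub_end (a point): centre of the bar's end face on the stub's side: 180 mm from the middle, 8 mm above the underside. The stub is a steel pin, 10 mm across and 14 mm tall, standing on the bar's top 15 mm from this end
- fulcrum: steel fulcrum stand fixed to the desk; base plate 90 mm (its x) by 80 mm (its y) by 8 mm. Origin: centre of the underside; x is the direction in which the bar lies and slides, y runs along the ridge, z up. On either side in y stands a cheek 40 mm long in x, 38 mm free between the two; they rise 6 mm above the ridge, then flare outwards up to 46 mm above the desk
- ridge (a point): centre of the ridge's flat top, which is 14 mm long in x and 30 mm above the desk; axes as the stand's. Off balance, a bar laid on it tips until one end lies on the desk (a slope of about 0.17 rad when its middle is on the ridge). Balanced and let go, it may rock for a second or two before it comes to rest
- stapler: bystander beyond the stand: stapler 130 x 34 x 50 mm, origin under its centre
- clip_dish: bystander beyond the stand: black round dish 72 mm across, 28 mm high, origin under its centre
- mouse: bystander to the left: computer mouse 100 x 58 x 30 mm, origin under its centre
- calculator: bystander to the right: calculator 150 x 80 x 17 mm, origin under its centre
- mug: bystander at the far left: white lidded mug 88 mm across, 132 mm high, origin under its centre
Things that resemble listed ones, but are neither listed nor needed, are in the scene too. What is shaped like the fulcrum but green or yellow is not meant.

How it is judged:
On the way, in this order (a step that is already met when the one before it is completed fails the run):
1. the bar is picked up off the desk, its middle more than 35 mm high (height (world z) of bar above 0.035 m), for 0.1 s.
2. the bar lies across the ridge, between the cheeks, its middle within 20 mm of the ridge (contact force between bar and fulcrum above 0.3 N and horizontal distance between bar and ridge below 0.02 m and height (world z) of bar below 0.036 m and angle between the x axis of bar and the x axis of fulcrum, either way round below 0.3 rad), for 0.1 s.
At the end, for the whole second after the job is handed in: the bar rests on the ridge alone, between the cheeks, level within 0.05 rad (3 degrees), its middle 22 to 36 mm above the desk, clear of the fingers, at rest (contact force between bar and fulcrum above 0.1 N and angle between bar's own x axis and vertical between 1.5208 and 1.6208 rad and height (world z) of bar between 0.022 and 0.036 m and y of bar in the frame of ridge between -0.03 and 0.03 m and contact force between bar and the fingers below 0.05 N and linear speed of bar below 0.03 m/s and angular speed of bar below 0.3 rad/s); the robot touches nothing.
It fails at once if the bar is pressed onto the stand with more than 25 N (contact force between bar and fulcrum above 25 N).
It fails at once if a bystander is moved more than 30 mm (distance of any of stapler, clip_dish, mouse, calculator, mug from where it was at the start of the episode above 0.03 m).
It also fails if it takes over 58 s, if anything falls off the work surface, if the arm or the gripper's body presses on something with over 40 N, if the wrist force passes 120 N, or if a joint passes its speed limit or range.

### The arm

A 6-joint arm with a two-finger parallel gripper is mounted at the origin on the work surface. World frame = base frame: x ahead of the robot, y to its left, z up, the work surface at z = 0. Lengths are in m, angles in rad, forces in N, time in s.
With the tool pointing down it reaches from about 0.35 to 1 m from the base axis. Payload 7.1 kg.
Tool frame: the origin (TCP) lies between the finger pads; the fingertips stand 22 mm ahead of it and the grasp point (between the pads) lies 3 mm ahead of it; z points along the fingers, y is the line along which they close (so a half turn about z gives the same grasp; the last joint's range is limited). The gripper opens to 85 mm and grips with 20 to 120 N. Pads are 22 mm wide; open, the fingers measure 114 mm over their backs; the gripper's body (76 mm by 85 mm) begins 54 mm behind the grasp point. The pads swing forward as they close: fully open they stand 13 mm farther back than shut.
Start: joints at [-1.268, 0.423, 1.63, -0, 1.089, -0.019], TCP at [0.198, -0.593, 0.253] pointing down, gripper open.
Joint ranges: [-3, 3], [-0.9, 2.11], [0.09, 2.58], [-1.31, 4.45], [0.11, 2.69], [-2.54, 2.54]. Speed limits (rad/s): [2.39, 2.39, 3.01, 3.14, 3.14, 3.14].

### API

Orientations are given as a rotation vector (axis times angle).
In Python, from rig import manip gives the robot as it stands. The module is installed in compiled form; this text tells all that it offers. Calls block until the motion is done:
- manip.move_to(position, orientation): joint-space move of the TCP to a pose.
- manip.servo_line(position, orientation=None, rate=0.15): straight line of the TCP; orientation=None keeps the orientation; rate is the mean speed in m/s.
- manip.set_joints(angles): joint-space move.
- manip.command_gripper(opening, f_grip=None): finger opening in m; f_grip is the grip in N (None keeps the last); returns when the fingers have stopped.
- manip.hold(seconds).
- manip.solve_ik(position, orientation): joint angles nearest the present ones, or None.
- manip.camera(name): name is "scene" or "top" or "wrist"; returns a dict with "image" (400x640x3 uint8, red, green, blue), "fx", "fy", "cx", "cy" (pixels), "cam_to_world" (4x4, takes a point from camera to world coordinates); the wrist camera has in their place "mount" (4x4, takes a point from camera to tool coordinates, whose origin is the TCP and whose axes are the flange's). Camera axes: x right, y down, z forward; pixel columns grow to the right and rows downward; lengths in m; the calibration is good to about 2 mm. A picture is of the moment at which its call begins: read the wrist's pose just before it. There is no depth.
A pose or a line that the arm cannot do raises manip.IKError and nothing moves.
- manip.sign_off(): hands the job in; it is judged then, once.
Readings, each from a call of its own:
- manip.get_time(): time.
- manip.get_joint_positions(): joint angles.
- manip.get_joint_vel(): joint speeds.
- manip.get_tau(): joint torques, N m.
- manip.get_position(): TCP position.
- manip.get_ee_rot(): TCP orientation.
- manip.get_contact_force(): force on the tool from outside, world axes, zero at the start.
- manip.get_torque(): the same for the moment, N m.
- manip.get_width(): finger opening in m.
- manip.get_grip_force(): force on a finger pad.
Only numpy, scipy, OpenCV 4.12 (cv2) and the standard library are available. Lean on these libraries where they do the work, as an engineer would, in place of code of your own. Each camera call takes 0.05 s, during which the arm holds its last target. There are 200 camera calls.

## Working session

There is one attempt and no reset: what is moved stays moved. The work goes in short steps, each a Python script; the robot and the scene stay as the last script left them, time stands still between calls to the robot, and variables do not carry over. Pictures are saved under pics/ and viewed, at most 10 in all, crops included, and the job is handed in when it is done.

```bash
mkdir -p pics
python3 - <<'E'
from rig import manip
import cv2,numpy as np
for n in ("top","scene"):
    c=manip.camera(n); cv2.imwrite(f"pics/{n}0.png",c["image"][:,:,::-1])
    print(n,c["fx"],c["fy"],c["cx"],c["cy"],np.round(c["cam_to_world"],4).tolist())
print(manip.get_time(),manip.get_ee_rot(),manip.get_width())
E
```

```text
top 467.43201368764653 467.43201368764653 322.25075056904626 187.93802000337035 [[0.0133, -0.9971, 0.0744, 0.4366], [-0.9997, -0.0119, 0.019, 0.0081], [-0.018, -0.0747, -0.997, 1.3614], [0.0, 0.0, 0.0, 1.0]]
scene 509.68200589989937 509.68200589989937 324.27410368924745 199.93836963618622 [[-0.3703, 0.793, -0.4837, 1.167], [0.9289, 0.3221, -0.1829, 0.2339], [0.0108, -0.5171, -0.8559, 1.1302], [0.0, 0.0, 0.0, 1.0]]
0.1 [-3.09960108e+00 -5.03062676e-01  3.61671963e-04] 0.08558781218681398
```

View pics/top0.png

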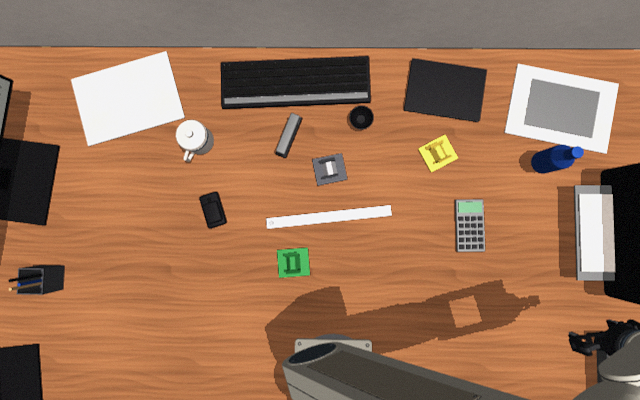

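View pics/scene0.png

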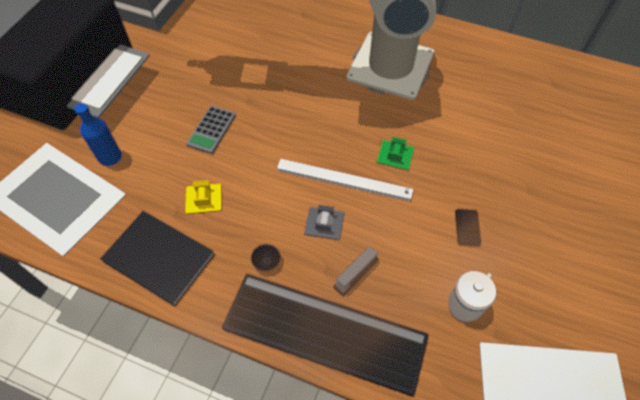

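```bash
cat > h.py <<'E'
import numpy as np,cv2
from rig import manip
from scipy.spatial.transform import Rotation as R
def down(th):
    "tool down, tool y (closing line) along world heading th"
    y=np.array([np.cos(th),np.sin(th),0]);z=np.array([0,0,-1.]);x=np.cross(y,z)
    return R.from_matrix(np.c_[x,y,z]).as_rotvec()
def w2w(px,c,h,T=None):
    T=c["cam_to_world"] if T is None else T
    p=np.atleast_2d(px).astype(float)
    d=np.c_[(p[:,0]-c["cx"])/c["fx"],(p[:,1]-c["cy"])/c["fy"],np.ones(len(p))]@T[:3,:3].T
    return T[:3,3]+d*((h-T[2,3])/d[:,2])[:,None]
def wrist(name=None):
    T=np.eye(4);T[:3,3]=manip.get_position();T[:3,:3]=R.from_rotvec(manip.get_ee_rot()).as_matrix()
    c=manip.camera("wrist")
    if name: cv2.imwrite(f"pics/{name}.png",c["image"][:,:,::-1])
    return c,T@c["mount"]
E
python3 - <<'E'
from h import *
c=manip.camera("top")
print(w2w([[267,223],[391,211]],c,.016),w2w([330,168],c,.03))
M=manip.camera("wrist")["mount"];print(M.round(3))
manip.move_to([0.47,0.01,0.42],down(np.pi))
c,T=wrist("w1");np.savez("w1.npz",T=T,k=[c[k] for k in("fx","fy","cx","cy")])
print(T.round(3),manip.get_joint_positions(),manip.get_time())
E
```

```text
[[ 0.433962    0.19129665  0.016     ]
 [ 0.47302859 -0.16441736  0.016     ]] [[0.59349731 0.01198212 0.03      ]]
[[-0.    -0.966 -0.26   0.065]
 [ 1.    -0.001  0.     0.   ]
 [-0.    -0.26   0.966 -0.121]
 [ 0.     0.     0.     1.   ]]Traceback (most recent call last):
  File "<stdin>", line 5, in <module>
rig.IKError: the arm cannot take that pose within its joint ranges
```

Run:
```python
from h import *
for z in (.42,.35,.3):
  for th in (0,np.pi,np.pi/2,-np.pi/2):
    print(z,th,manip.solve_ik([0.47,0.01,z],down(th)))
for th in (0,np.pi): manip.solve_ik([0.45,0.15,.025],down(th))
th=0 if manip.solve_ik([0.47,0.01,.35],down(0)) is not None else -np.pi/2
manip.move_to([0.47,0.01,0.35],down(th))
c,T=wrist("w1");np.savez("w1.npz",T=T,k=[c[k] for k in("fx","fy","cx","cy")])
print(T.round(3),manip.get_joint_positions(),manip.get_time())
```

```text
0.42 0 [-4.04273807e-03  2.07282066e-02  1.75897563e+00 -4.44089210e-16
  1.36188882e+00 -4.04273807e-03]
0.42 3.141592653589793 None
0.42 1.5707963267948966 [-4.04273807e-03  2.07282066e-02  1.75897563e+00 -4.44089210e-16
  1.36188882e+00 -1.57483906e+00]
0.42 -1.5707963267948966 [-4.04273807e-03  2.07282066e-02  1.75897563e+00 -4.44089210e-16
  1.36188882e+00  1.56675359e+00]
0.35 0 [-4.04273807e-03  7.86597714e-02  1.85544336e+00 -4.44089210e-16
  1.20748953e+00 -4.04273807e-03]
0.35 3.141592653589793 None
0.35 1.5707963267948966 [-4.04273807e-03  7.86597714e-02  1.85544336e+00 -4.44089210e-16
  1.20748953e+00 -1.57483906e+00]
0.35 -1.5707963267948966 [-4.04273807e-03  7.86597714e-02  1.85544336e+00 -4.44089210e-16
  1.20748953e+00  1.56675359e+00]
0.3 0 [-4.04273807e-03  1.33212893e-01  1.91467586e+00 -4.44089210e-16
  1.09370390e+00 -4.04273807e-03]
0.3 3.141592653589793 None
0.3 1.5707963267948966 [-4.04273807e-03  1.33212893e-01  1.91467586e+00 -4.44089210e-16
  1.09370390e+00 -1.57483906e+00]
0.3 -1.5707963267948966 [-4.04273807e-03  1.33212893e-01  1.91467586e+00 -4.44089210e-16
  1.09370390e+00  1.56675359e+00]
[[ 1.    -0.001 -0.001  0.47 ]
 [-0.001 -0.966 -0.26   0.075]
 [-0.001  0.26  -0.966  0.471]
 [ 0.     0.     0.     1.   ]] [-5.27444188e-03  7.90632939e-02  1.85529974e+00 -1.18957761e-04
  1.20743966e+00 -4.00943263e-03] 2.625
```

View pics/w1.png

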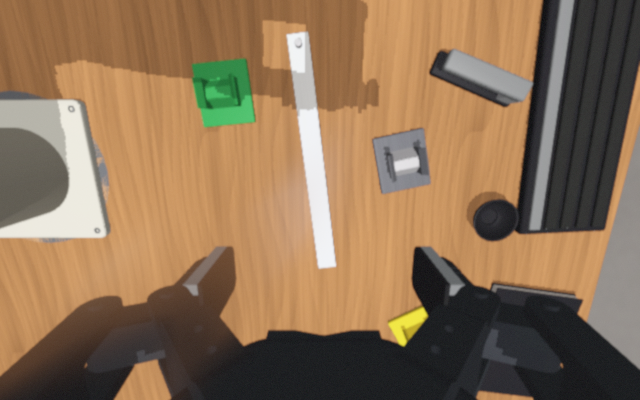

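Run:
```python
from h import *
d=np.load("w1.npz");T=d["T"];c=dict(zip(("fx","fy","cx","cy"),d["k"]))
im=cv2.imread("pics/w1.png")
s=cv2.cvtColor(im,cv2.COLOR_BGR2HSV)
def show(p,h):
    w=w2w(p,c,h,T)[:,:2];print(w.round(4).tolist());return w
def rect(mask,seed,h):
    n,l,st,ce=cv2.connectedComponentsWithStats(mask.astype(np.uint8));k=l[seed[1],seed[0]];print(st[k])
    v,u=np.nonzero(l==k);w=w2w(np.c_[u,v],c,h,T)[:,:2]
    r=cv2.minAreaRect((w*1000).astype(np.float32));print("rect",np.round(r[0],1),np.round(r[1],1),r[2])
    print(np.round(cv2.boxPoints(r),1).tolist())
rect((s[...,1]<60)&(s[...,2]>90),(312,155),.016)
m=(s[...,1]<80);rect(m,(378,160),.008)
show([[373,138],[423,129],[430,184],[382,193]],.008)
# rectified views of stand: plane z=.008 and z=.03
out=[]
for h in(.008,.03):
    xs=np.linspace(.53,.66,390);ys=np.linspace(.08,-.06,420)
    X,Y=np.meshgrid(xs,ys);P=np.c_[X.ravel(),Y.ravel(),np.full(X.size,h)]
    q=(P-T[:3,3])@T[:3,:3]
    u=(q[:,0]/q[:,2]*c["fx"]+c["cx"]).reshape(X.shape).astype(np.float32);v=(q[:,1]/q[:,2]*c["fy"]+c["cy"]).reshape(X.shape).astype(np.float32)
    out.append(cv2.remap(im,u,v,cv2.INTER_CUBIC))
cv2.imwrite("pics/rect1.png",np.hstack(out))
```

```text
[ 286   32   50  237 4946]
rect [454.5  16.2] [ 32.3 361. ] 6.676414489746094
[[417.3999938964844, 193.60000610351562], [459.3999938964844, -165.0], [491.5, -161.1999969482422], [449.5, 197.3000030517578]]
[ 372  128   59   66 2922]
rect [592.4  15.6] [79.9 89.7] 12.301942825317383
[[543.7999877929688, 50.900001525878906], [562.9000244140625, -36.70000076293945], [641.0, -19.700000762939453], [621.9000244140625, 68.0]]
[[0.5459, 0.0517], [0.6215, 0.065], [0.64, -0.0203], [0.5641, -0.035]]
```

View pics/rect1.png

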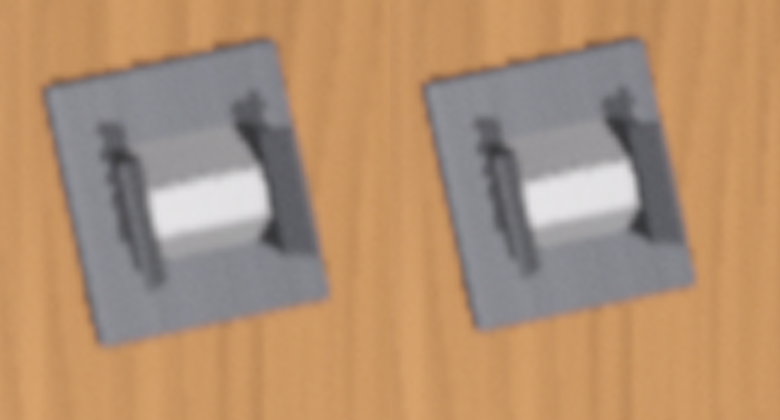

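Run:
```python
from h import *
th=np.radians(6.68);u=np.array([-np.sin(th),np.cos(th)])
g=np.array([.4545,.0162])+.135*u;o=down(th)
manip.command_gripper(.056,100)
manip.move_to([*g,.12],o);manip.servo_line([*g,.06],o)
manip.hold(.3);F0,M0=manip.get_contact_force(),manip.get_torque();print(F0,M0)
manip.servo_line([*g,.024],o,.08);print(manip.get_position(),manip.get_contact_force())
manip.command_gripper(0.0,110);print(manip.get_width(),manip.get_grip_force(),manip.get_contact_force())
manip.servo_line([*g,.124],o,.08);manip.hold(.4)
F,M=np.mean([(manip.hold(.02),manip.get_contact_force(),manip.get_torque())[1:] for _ in range(10)],0)
F-=F0;M-=M0;print(F,M)
# M = r x F, r=s*(-u): arm along bar
print("m",-F[2]/9.81,"arm along u",(M[0]*-1*-1, (M[0]*u[1]*1-M[1]*u[0])/F[2]),manip.get_width(),manip.get_time())
c=manip.camera("scene");cv2.imwrite("pics/s2.png",c["image"][:,:,::-1])
```

```text
[ 0.45216026 -0.11061186  0.63880555] [-0.05460343 -0.02554973  0.02647313]
[0.43861144 0.15022796 0.02371719] [-0.53554477  0.37812118 -0.4737893 ]
0.027155693229571322 108.8745367527008 [-0.89597089 -0.20070717  8.77728537]
[-0.42872093  0.21827647 -4.2948413 ] [ 0.39806794  0.05751323 -0.0372926 ]
m 0.4378023755027868 arm along u (np.float64(0.3980679366394734), np.float64(-0.09361364524834757)) 0.02701846140081884 7.875
```

View pics/s2.png

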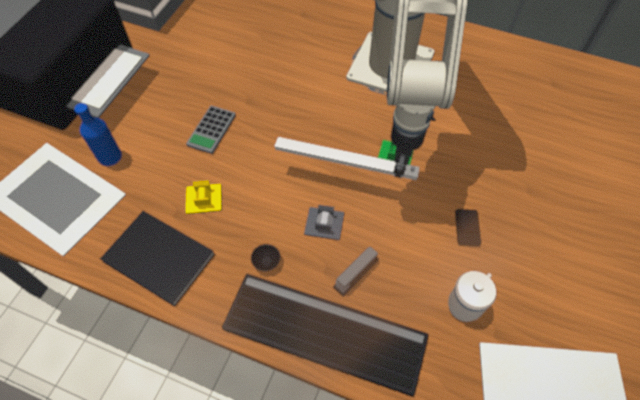

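```bash
cat >> h.py <<'E'
PH=np.radians(12.3);U=np.array([-np.sin(PH),np.cos(PH)]);RD=np.array([.593,.0155]);O=down(PH)
def proj(P,c):
    T=c["cam_to_world"];q=(np.atleast_2d(P)-T[:3,3])@T[:3,:3]
    return np.c_[q[:,0]/q[:,2]*c["fx"]+c["cx"],q[:,1]/q[:,2]*c["fy"]+c["cy"]]
E
python3 - <<'E'
from h import *
g=RD+.135*U
manip.servo_line([*g,.124],O,.15);manip.hold(.3)
S=np.array([(manip.hold(.02),np.r_[manip.get_contact_force(),manip.get_torque()])[1] for _ in range(25)])
F=S.mean(0);print(F,S.std(0),"arm",(F[3]*U[1]-F[4]*U[0])/F[2])
p=manip.get_position();print(p,manip.get_time())
n=np.array([U[1],-U[0],0]);u3=np.r_[U,0]
for name in("scene","top"):
    c=manip.camera(name);cv2.imwrite(f"pics/{name}3.png",c["image"][:,:,::-1])
    for t in(0,.04,.08,.12,.16,.2):
        e=p+[0,0,-.008]-.315*(u3*np.cos(t)+np.r_[0,0,np.sin(t)])
        print(name,t,proj([e+.015*n,e-.015*n],c).round(1).tolist())
a=cv2.imread("pics/scene3.png")[140:300,220:480];b=cv2.imread("pics/top3.png")[100:260,220:480]
cv2.imwrite("pics/z3.png",cv2.resize(np.vstack([a,b])[:,:],None,fx=1.8,fy=1.8,interpolation=2) if 0 else np.hstack([cv2.resize(x,None,fx=1.5,fy=3.,interpolation=2) for x in(a,b)]))
E
```

```text
[ 7.88838252e-02 -1.10165774e-01 -3.98045437e+00  3.45689550e-01
  7.37769018e-02 -9.82854663e-04] [0.56535616 0.49397497 0.48434455 0.0253512  0.02682024 0.03369687] arm -0.08880171292398562
[0.56424594 0.14737827 0.12399635] 9.625
scene 0 [[246.7, 193.6], [249.8, 183.0]]
scene 0.04 [[247.5, 196.5], [250.5, 185.9]]
scene 0.08 [[248.4, 199.3], [251.4, 188.8]]
scene 0.12 [[249.5, 202.1], [252.5, 191.6]]
scene 0.16 [[250.8, 204.8], [253.7, 194.4]]
scene 0.2 [[252.3, 207.5], [255.2, 197.2]]
top 0 [[393.2, 145.5], [395.6, 156.4]]
top 0.04 [[392.5, 146.3], [394.9, 157.0]]
top 0.08 [[391.7, 147.1], [394.0, 157.7]]
top 0.12 [[390.6, 147.9], [392.9, 158.5]]
top 0.16 [[389.4, 148.8], [391.7, 159.2]]
top 0.2 [[388.1, 149.6], [390.3, 160.0]]
```

View pics/z3.png

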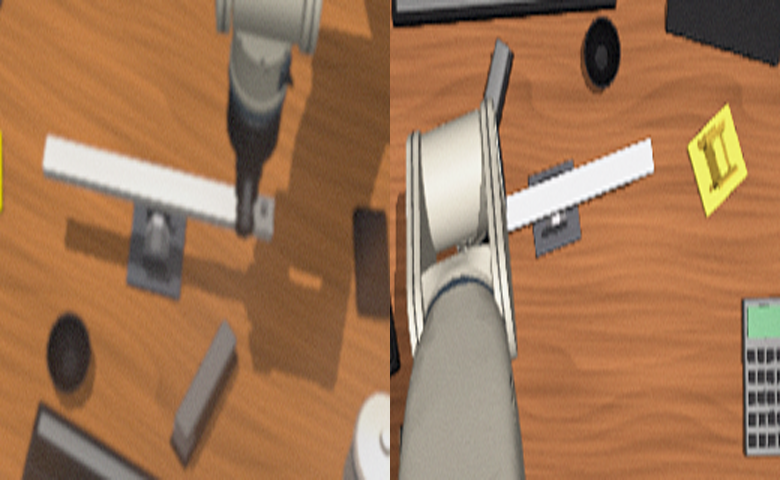

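```bash
cat >> h.py <<'E'
def wr(n=6):
    S=np.mean([(manip.hold(.015),np.r_[manip.get_contact_force(),manip.get_torque()])[1] for _ in range(n)],0)
    return S[2],S[3]*U[1]-S[4]*U[0]   # Fz, moment (= arm*Fz)
E
python3 - <<'E'
from h import *
g=RD+.135*U
manip.servo_line([*g,.066],O,.06);manip.hold(.2);b=wr(15);print(b)
z=.066
while z>.050:
    z-=.001;manip.servo_line([*g,z],O,.05);w=wr();print(round(z,4),np.round(w,3))
    if w[1]<b[1]-.2: break
manip.hold(.2);print(wr(15),manip.get_time())
E
```

```text
(np.float64(-4.111121322548019), np.float64(0.3396073540710654))
0.065 [-4.043  0.352]
0.064 [-3.751  0.359]
0.063 [-3.427  0.345]
0.062 [-3.73   0.336]
0.061 [-3.654  0.337]
0.06 [-3.803  0.337]
0.059 [-3.713  0.35 ]
0.058 [-3.726  0.367]
0.057 [-4.019  0.296]
0.056 [-2.627  0.241]
0.055 [-1.12   0.176]
0.054 [0.047 0.188]
0.053 [1.573 0.176]
0.052 [2.97  0.176]
0.051 [4.145 0.163]
0.05 [5.576 0.057]
(np.float64(5.2775000880599485), np.float64(0.0725370044579693)) 17.3417
```

Run:
```python
from h import *
g=RD+.135*U
ims=[manip.camera(n)["image"][:,:,::-1] for n in("scene","top")]
manip.servo_line([*g,.056],O,.05);print(manip.get_position(),wr(10),manip.get_contact_force(),manip.get_time())
cv2.imwrite("pics/z4.png",np.hstack([cv2.resize(ims[0][150:290,230:430],None,fx=2,fy=4,interpolation=2),cv2.resize(ims[1][100:240,220:420],None,fx=2,fy=4,interpolation=2)]))
```

```text
[0.56400874 0.14695292 0.05573681] (np.float64(-2.419608271851404), np.float64(0.03824082893730032)) [ 0.86012608 -0.11889272 -2.65777205] 17.875
```

View pics/z4.png

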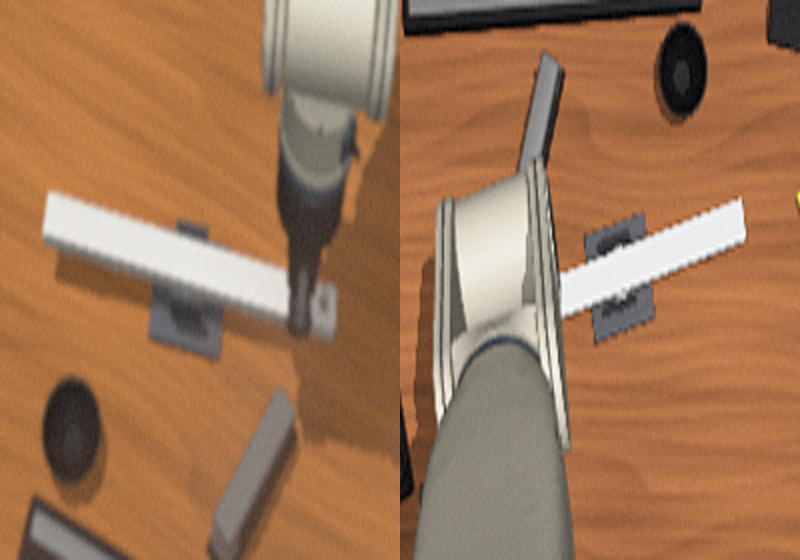

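Run:
```python
from h import *
g=RD+.135*U
manip.servo_line([*g,.064],O,.05);manip.hold(.2)
w=wr(60);print(w,w[1]/w[0],manip.get_time())
c=.135+w[1]/w[0];c=float(np.clip(.5*c+.5*.046,.035,.06));print("c",c)
g=RD+(.135-c)*U
manip.servo_line([*g,.064],O,.05)
z=.064;b=wr(20)
while z>.048:
    z-=.001;manip.servo_line([*g,z],O,.05);w=wr(8);F=manip.get_contact_force()
    print(round(z,4),np.round(w,3),np.round(F[:2]@U,2))
    if w[0]>-.3: break
manip.hold(.2);print(wr(20),manip.get_time())
cv2.imwrite("pics/s5.png",manip.camera("scene")["image"][:,:,::-1])
```

```text
(np.float64(-3.8400706897046932), np.float64(0.3442811404261555)) -0.08965489654895681 19.3833
c 0.0456725517255216
0.063 [-3.682  0.333] 0.51
0.062 [-3.812  0.349] -0.15
0.061 [-3.822  0.334] 0.46
0.06 [-3.863  0.352] -0.72
0.059 [-3.649  0.338] 0.47
0.058 [-3.507  0.325] -0.15
0.057 [-3.572  0.339] 0.32
0.056 [-3.008  0.264] -0.1
0.055 [-0.284  0.241] 0.64
(np.float64(-0.23975961255827105), np.float64(0.3138331845668456)) 24.7667
```

Run:
```python
from h import *
p0=manip.get_position()
manip.command_gripper(.045);print(manip.get_width())
manip.hold(1.0);print(manip.get_contact_force(),manip.get_time())
a,b=[manip.camera(n) for n in("scene","top")]
for c,n in((a,"scene"),(b,"top")):
  n3=np.array([U[1],-U[0],0]);u3=np.r_[U,0];m=np.r_[RD-.0457*U,.03]
  for t in(-.15,-.05,0,.05,.15):   # t>0: stub end up
    d=u3*np.cos(t)+np.r_[0,0,np.sin(t)];r=np.r_[RD,.046]
    print(n,t,proj([r-.2257*d+.015*n3,r-.2257*d-.015*n3],c).round(1).tolist())
cv2.imwrite("pics/z6.png",np.hstack([cv2.resize(a["image"][150:290,230:430,::-1],None,fx=2,fy=4,interpolation=2),cv2.resize(b["image"][100:240,250:450,::-1],None,fx=2,fy=4,interpolation=2)]))
```

```text
0.04486262708455456
[-0.28672919  0.38088276  0.24567106] 26.1333
scene -0.15 [[231.1, 199.0], [234.2, 188.6]]
scene -0.05 [[231.5, 203.6], [234.6, 193.3]]
scene 0 [[232.1, 205.9], [235.1, 195.7]]
scene 0.05 [[232.8, 208.3], [235.9, 198.1]]
scene 0.15 [[235.0, 212.9], [237.9, 202.8]]
top -0.15 [[406.8, 144.5], [409.1, 155.1]]
top -0.05 [[406.3, 145.7], [408.6, 156.1]]
top 0 [[405.8, 146.3], [408.0, 156.6]]
top 0.05 [[405.0, 147.0], [407.3, 157.2]]
top 0.15 [[403.0, 148.4], [405.2, 158.4]]
```

View pics/z6.png

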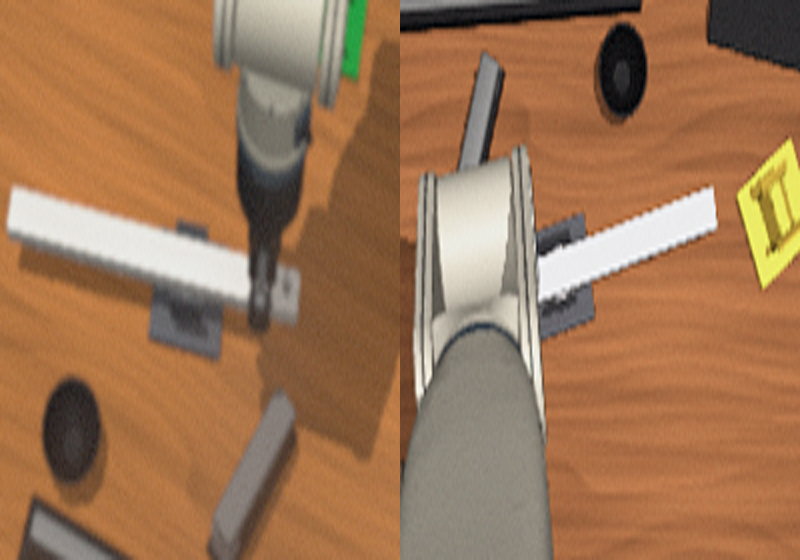

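Run:
```python
from h import *
manip.command_gripper(.06)
p=np.array(manip.get_position())
manip.servo_line(p+[0,0,.06],O,.05);manip.servo_line(p+[0,0,.2],O,.15);manip.move_to([.40,.3,.3],O);manip.hold(1)
print(manip.get_time())
a,b=[manip.camera(n) for n in("scene","top")]
cv2.imwrite("pics/z7.png",np.hstack([cv2.resize(a["image"][150:290,230:430,::-1],None,fx=2,fy=4,interpolation=2),cv2.resize(b["image"][100:240,250:450,::-1],None,fx=2,fy=4,interpolation=2)]))
```

```text
31.0083
```

View pics/z7.png

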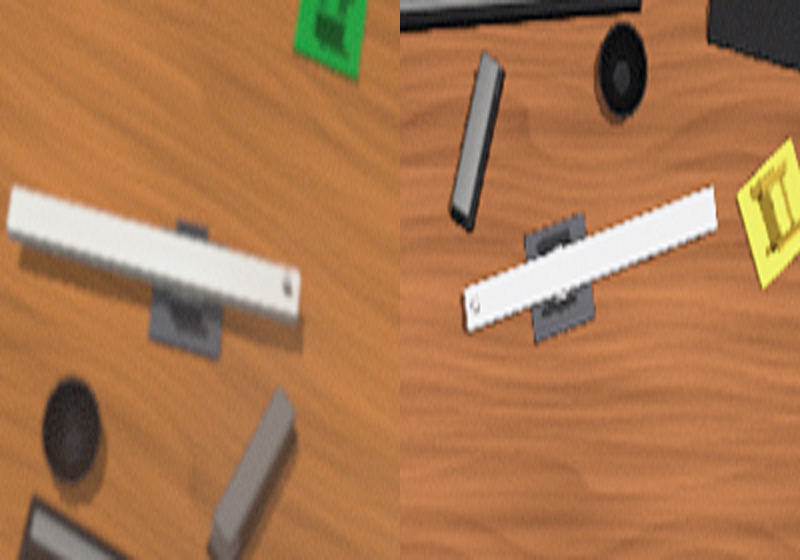

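The bar lies level across the ridge and casts shadows under both ends. Its far end is still at about (236,197) in the scene view, where it was before I withdrew the arm, so it is balanced.

```bash
python3 -c "
from rig import manip
print(manip.sign_off())"
```

```text
the job is handed in; nothing more can be done
None
```

I handed the job in at about 31 s: in the last pictures the bar lies level and still on the ridge between the cheeks, about 46 mm off its middle, let go of, but sign-off returned no verdict. I shifted it to balance just clear of the ridge instead of sliding it over.

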